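# Reunite the mixed-up clamp caps on the stores bench

### The job

The caps of these three split pipe clamps have been put back on the wrong lower halves, so each stands proud on the pipes. Park one cap in the empty blue tray and let go of it, then swap the caps round until each sits on the lower half whose pipes match its arches, fully down and level, and centred along the pipes. The tray ends empty; leave the brass fitting standing among them where it is.

Things in the scene. Friction and masses are not known exactly. Their poses are not given: they have to be found in the camera images.
- grip_close (a point): Loose aluminium cap, 50 x 126 mm (x, y), with two arches close together (y = -19, +19 mm), seen from above as 16 mm high humps along x. On it an upright grip bar 16 mm thick (x), 60 long (y), top 54 mm above the underside. Point: middle of the bar, 40 mm above the underside; grip here, closing along x. z up; a half turn is the same. 0.3 kg. Starts 10 mm too high, atop a wrong half's pipes.
- grip_wide (a point): Loose aluminium cap, 50 x 126 mm (x, y), with two arches far apart (y = -44, +44 mm), seen from above as 16 mm high humps along x. On it an upright grip bar 16 mm thick (x), 60 long (y), top 54 mm above the underside. Point: middle of the bar, 40 mm above the underside; grip here, closing along x. z up; a half turn is the same. 0.3 kg. Starts 10 mm too high, atop a wrong half's pipes.
- grip_triple (a point): Loose aluminium cap, 50 x 126 mm (x, y), with three arches (y = -31.5, 0, +31.5 mm), seen from above as 16 mm high humps along x. On it an upright grip bar 16 mm thick (x), 60 long (y), top 54 mm above the underside. Point: middle of the bar, 40 mm above the underside; grip here, closing along x. z up; a half turn is the same. 0.3 kg. Starts 10 mm too high, atop a wrong half's pipes.
- lower_close: Fixed grey iron block 80 x 126 x 28 mm (x, y, z) with two pipes close together (y = -19, +19 mm): copper, 20 mm thick, 104 long, along x, half sunk in its top, ends in sight beyond the cap. Origin: centre of underside. Its own cap, seated, rests on the block's top, grip point 68 mm above this origin; arches (1.4 mm clearance) slide over the pipes from up to 4 mm off. Others stay 10 mm high.
- lower_wide: Fixed grey iron block 80 x 126 x 28 mm (x, y, z) with two pipes far apart (y = -44, +44 mm): copper, 20 mm thick, 104 long, along x, half sunk in its top, ends in sight beyond the cap. Origin: centre of underside. Its own cap, seated, rests on the block's top, grip point 68 mm above this origin; arches (1.4 mm clearance) slide over the pipes from up to 4 mm off. Others stay 10 mm high.
- lower_triple: Fixed grey iron block 80 x 126 x 28 mm (x, y, z) with three pipes (y = -31.5, 0, +31.5 mm): copper, 20 mm thick, 104 long, along x, half sunk in its top, ends in sight beyond the cap. Origin: centre of underside. Its own cap, seated, rests on the block's top, grip point 68 mm above this origin; arches (1.4 mm clearance) slide over the pipes from up to 4 mm off. Others stay 10 mm high.
- tray: Fixed shallow blue tray, empty at the start: 90 mm (x) by 160 mm (y) outside, walls 4 mm thick and 14 mm high, floor 4 mm thick. Origin at the centre of its underside. It takes one cap, lying the same way as the tray, its grip point then 44 mm above this origin.
- reducer_mid (a point): Loose brass pipe fitting standing on the bench among the clamps, a stepped round plug 42 mm across at the foot and 52 mm tall; the point is half-way up. A bystander: leave it standing where it is.
Not all that is in view belongs to the job. What is shaped like the part that bears grip_wide but orange or turquoise is not meant. What is shaped like the part that bears grip_close but green is not meant.

How it is judged (in metres and radians):
On the way:
1. one cap, whichever you like, lies released in the blue tray (((x of grip_close in the frame of tray between -0.035 and 0.035 m and y of grip_close in the frame of tray between -0.035 and 0.035 m and z of grip_close in the frame of tray below 0.052 m and angle between grip_close's own z axis and vertical below 0.1 rad and contact force between the fingers and cap_close below 0.1 N) or (x of grip_wide in the frame of tray between -0.035 and 0.035 m and y of grip_wide in the frame of tray between -0.035 and 0.035 m and z of grip_wide in the frame of tray below 0.052 m and angle between grip_wide's own z axis and vertical below 0.1 rad and contact force between the fingers and cap_wide below 0.1 N) or (x of grip_triple in the frame of tray between -0.035 and 0.035 m and y of grip_triple in the frame of tray between -0.035 and 0.035 m and z of grip_triple in the frame of tray below 0.052 m and angle between grip_triple's own z axis and vertical below 0.1 rad and contact force between the fingers and cap_triple below 0.1 N))), for 0.2 s.
At the end, for the whole second after the job is handed in: Each of the three caps lies on the lower half with the matching pipes: fully down (within 3 mm of the seated height), within 12 mm of the middle along the pipes and 6 mm across, in line within 0.1 rad, level within 0.06 rad, at rest and released; so the tray is empty again (x of grip_close in the frame of lower_close between -0.012 and 0.012 m and y of grip_close in the frame of lower_close between -0.006 and 0.006 m and z of grip_close in the frame of lower_close between 0.065 and 0.0715 m and angle between the y axis of grip_close and the y axis of lower_close, either way round below 0.1 rad and angle between each of grip_close, grip_wide, grip_triple's own z axis and vertical below 0.06 rad and linear speed of each of cap_close, cap_wide, cap_triple below 0.02 m/s and angular speed of each of cap_close, cap_wide, cap_triple below 0.2 rad/s and contact force between the fingers and cap_close below 0.1 N and x of grip_wide in the frame of lower_wide between -0.012 and 0.012 m and y of grip_wide in the frame of lower_wide between -0.006 and 0.006 m and z of grip_wide in the frame of lower_wide between 0.065 and 0.0715 m and angle between the y axis of grip_wide and the y axis of lower_wide, either way round below 0.1 rad and contact force between the fingers and cap_wide below 0.1 N and x of grip_triple in the frame of lower_triple between -0.012 and 0.012 m and y of grip_triple in the frame of lower_triple between -0.006 and 0.006 m and z of grip_triple in the frame of lower_triple between 0.065 and 0.0715 m and angle between the y axis of grip_triple and the y axis of lower_triple, either way round below 0.1 rad and contact force between the fingers and cap_triple below 0.1 N); the robot touches nothing.
It fails at once if the brass fitting is knocked over or shifted by more than 30 mm (distance of reducer_mid from where it was at the start of the episode above 0.03 m or angle between reducer_mid's own z axis and vertical above 0.5 rad).
It also fails if it takes over 106 s, if anything falls off the work surface, if the arm or the gripper's body presses on something with over 40 N, if the wrist force passes 120 N, or if a joint passes its speed limit or range.

### The arm

A 6-joint arm with a two-finger parallel gripper is mounted at the origin on the work surface. World frame = base frame: x ahead of the robot, y to its left, z up, the work surface at z = 0. Lengths are in mm, angles in rad, forces in N, time in s.
With the tool pointing down it reaches from about 200 to 875 mm from the base axis. Payload 3.4 kg.
Tool frame: the origin (TCP) lies midway between the tips of the shut fingers; the grasp point (between the pads) lies 19 mm behind it; z points along the fingers, y is the direction in which the jaws open and shut (so a half turn about z gives the same grasp; the last joint's range is limited). The gripper opens to 94 mm and grips with 3 to 60 N. Pads are 16 mm wide; open, the fingers measure 119 mm over their backs; the gripper's body (75 mm by 177 mm) begins 78 mm behind the grasp point.
Start: joints at [-1.242, 0.276, 1.505, -0, 1.361, -0.121], TCP at [250.006, -517.844, 205.493] pointing down, gripper open.
Joint ranges: [-2.89, 2.89], [-0.75, 2.08], [0.22, 2.7], [-1.18, 4.32], [0.11, 2.71], [-2.7, 2.7]. Speed limits (rad/s): [2.57, 2.57, 3.14, 3.14, 3.14, 3.14].

### API

Orientations are given as a unit quaternion [x, y, z, w].
In Python, from plant import manip gives the robot as it stands.
- The arm moves only by the shell command python3 -m inch 'ROWS'. ROWS is JSON, a list of rows, each a list of 7 numbers: the turn, a rotation vector about the tool's x, y, z in rad, then the shift along the tool's x, y, z in cm, then the gripper's target within -1 to 1 (shut at 1, half-way at 0, fully open at -1). In form: [[rx, ry, rz, dx, dy, dz, fingers], ...]. A call has exactly 8 rows; each row is the pose to reach, as a shift and turn from the pose measured when the call began, along the tool's axes at that moment; what a row does not reach only later rows make up. A row lasts 1/10 s, in which the tool goes at most 50 mm and 8.59 degrees, less where a joint would pass 70% of its speed; a pose out of reach is approached as far as the arm can. A call with a gripper value outside its range is refused whole. The fingers move at their own pace and stop on an object; the grip force is fixed at half the most. Time passes only in rows, so rows that repeat a pose let the fingers close, or fill a call up. It gives the time, the measured TCP pose, the force and the opening at its end, in the units of the state.
- manip.sense(): the state, without advancing time (a new reading comes with each control period).
- manip.snapshot(name): name is "side" or "top"; returns a dict with "img" (400x640x3 uint8, red, green, blue), "fovy" (degrees; the focal length in pixels is half the picture's height over the tangent of half this angle, whatever the lens; pixels are square), "cx", "cy" (the principal point, pixels), "dist" ([k1, k2, p1, p2, k3] as OpenCV has them; the pictures are not rectified), "rvec" (rotation vector, rad) and "tvec" (3), from world to camera coordinates, as OpenCV has them. Camera axes: x right, y down, z forward; pixel columns grow to the right and rows downward; lengths in mm; the calibration is good to about 2 mm. A picture is of the moment at which its call begins. There is no depth.
- manip.finish_job(): hands the job in, once; it reports no verdict.
The state is a dict: "clock": time; "joint_pos": joint angles; "qvel": joint speeds; "joint_efforts": joint torques, N m; "tool_pos": TCP position; "tcp_rot": TCP orientation; "wrist_force": force on the tool from outside, world axes, zero at the start; "ft_torque": the same for the moment, N m; "opening": opening from 0.0 (shut) to 1.0 (fully open).
Only numpy, scipy, OpenCV 4.12 (cv2) and the standard library are available. Lean on these libraries where they do the work, as an engineer would, in place of code of your own. Each camera call takes 0.05 s, during which the arm holds its last target.

## Working session

There is one attempt and no reset: what is moved stays moved. The work goes in short steps, Python scripts to look and compute and a shell command to move; the robot and the scene stay as the last step left them, time stands still between calls to the robot, and variables do not carry over. Pictures are saved under pics/ and viewed, and the job is handed in when it is done.

```bash
mkdir -p pics; ls; python3 - <<'E'
from plant import manip
import cv2
print(manip.sense())
for n in("top","side"):
    s=manip.snapshot(n); cv2.imwrite(f"pics/{n}0.png",s["img"][:,:,::-1]); s.pop("img"); print(n,s)
E
```

```text
pics
{'clock': 0.0, 'joint_pos': array([-1.24197232e+00,  2.76620958e-01,  1.50611729e+00, -8.67818410e-06,
        1.36069876e+00, -1.21023598e-01]), 'qvel': array([-0.0005227 , -0.00037232,  0.00080347,  0.00018957,  0.00125857,
       -0.00051916]), 'joint_efforts': array([ 1.30349563e-03, -4.04583514e+01, -2.37232965e+01,  6.99529401e-02,
        3.42685031e-02, -1.36954923e-04]), 'tool_pos': array([ 249.8222378 , -517.26574762,  204.59626238]), 'tcp_rot': array([ 9.74810487e-01,  2.23032875e-01, -9.98616484e-05, -9.16760086e-04]), 'wrist_force': array([-0.14539347, -0.1794971 , -0.49855128]), 'ft_torque': array([ 0.0133943 , -0.01085359, -0.00111074]), 'opening': 0.9995642455331325}
top {'fovy': 57.96672548215546, 'cx': 325.4296399857945, 'cy': 200.89537568301267, 'dist': array([-0.07152105,  0.        ,  0.        ,  0.        ,  0.        ]), 'rvec': array([ 2.17157371, -2.19834125,  0.03774274]), 'tvec': array([-48.80023523, 456.48849331, 932.50108774])}
side {'fovy': 56.465085258588005, 'cx': 321.798324368488, 'cy': 200.62992657889419, 'dist': array([-0.0637398,  0.       ,  0.       ,  0.       ,  0.       ]), 'rvec': array([ 0.29094836, -2.62646639,  1.46162294]), 'tvec': array([435.92212622, 152.13536495, 706.12372655])}
```

View pics/top0.png

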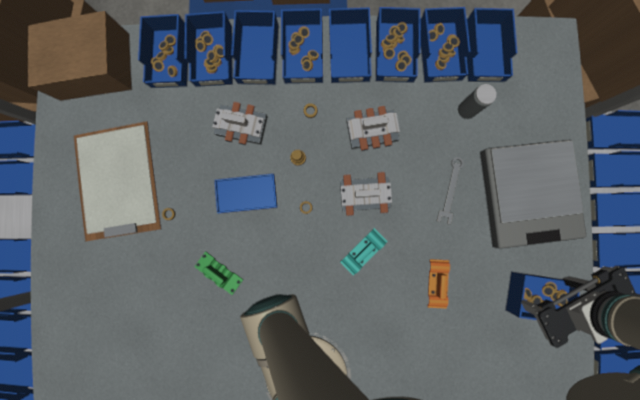

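View pics/side0.png

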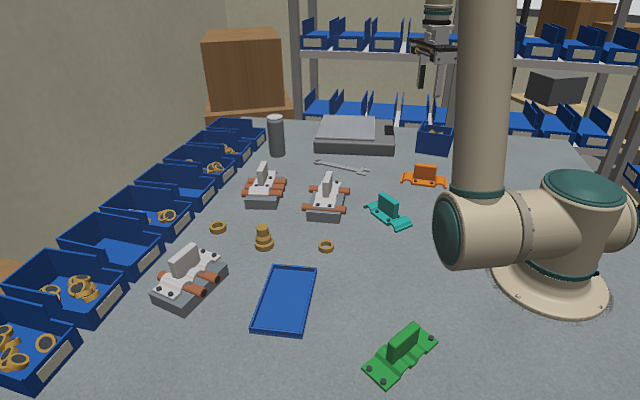

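```bash
python3 - <<'E'
import cv2
a=cv2.imread("pics/top0.png"); b=cv2.imread("pics/side0.png")
cv2.imwrite("pics/c_top.png",cv2.resize(a[90:225,200:410],None,fx=3.8,fy=3.8,interpolation=cv2.INTER_CUBIC))
cv2.imwrite("pics/c_side.png",cv2.resize(b[150:320,145:360],None,fx=3.5,fy=3.5,interpolation=cv2.INTER_CUBIC))
E
```

```text
(no output)
```

View pics/c_top.png

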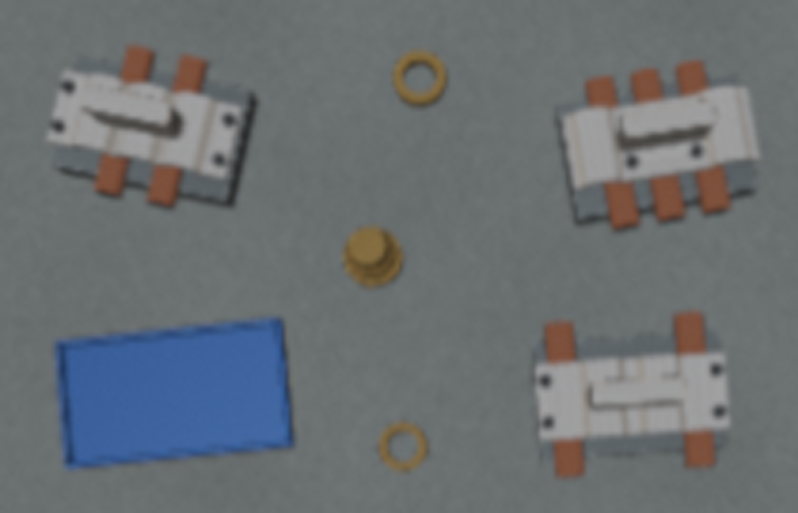

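View pics/c_side.png

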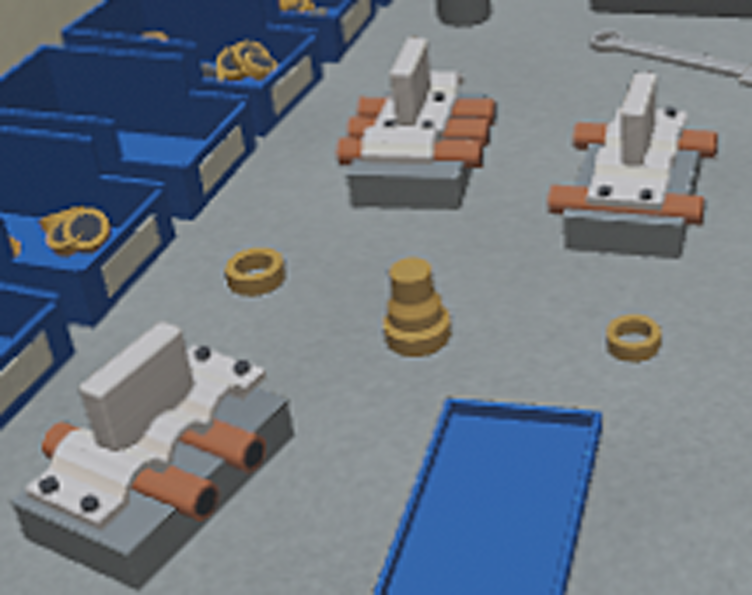

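```bash
cat > h.py <<'E'
import cv2,numpy as np
def cast(s,px,z):
    px=np.asarray(px,float).reshape(-1,1,2)
    f=200/np.tan(np.radians(s["fovy"])/2)
    K=np.array([[f,0,s["cx"]],[0,f,s["cy"]],[0,0,1]])
    n=cv2.undistortPoints(px,K,s["dist"]).reshape(-1,2)
    R,_=cv2.Rodrigues(s["rvec"]); C=-R.T@s["tvec"]
    d=np.c_[n,np.ones(len(n))]@R
    return C+d*((z-C[2])/d[:,2])[:,None]
def proj(s,P):
    f=200/np.tan(np.radians(s["fovy"])/2)
    K=np.array([[f,0,s["cx"]],[0,f,s["cy"]],[0,0,1]])
    return cv2.projectPoints(np.asarray(P,float),s["rvec"],s["tvec"],K,s["dist"])[0].reshape(-1,2)
E
python3 - <<'E'
from plant import manip
import cv2,numpy as np
from h import *
s=manip.snapshot("top"); im=s["img"]; hsv=cv2.cvtColor(im,cv2.COLOR_RGB2HSV)
R,_=cv2.Rodrigues(s["rvec"]);print("cam",(-R.T@s["tvec"]).round())
cop=((hsv[...,0]<13)&(hsv[...,1]>90)&(hsv[...,2]>60)).astype(np.uint8)
for nm,(x0,x1,y0,y1) in dict(A=(205,275,90,150),B=(340,410,95,160),C=(330,400,160,225)).items():
    n,l,st,ce=cv2.connectedComponentsWithStats(cop[y0:y1,x0:x1])
    al=[]
    for i in range(1,n):
        if st[i,4]<8: continue
        ys,xs=np.nonzero(l==i); p=np.c_[xs+x0,ys+y0]
        w=cast(s,p,32); al.append(w); print(nm,st[i,4],(ce[i]+[x0,y0]).round(1),w.mean(0).round(1)[:2])
    w=np.vstack(al)[:,:2].astype(np.float32); r=cv2.minAreaRect(w); print(nm,"rect",r, "mean of comps",np.mean([a.mean(0) for a in al],0).round(1))
bl=((hsv[...,0]>100)&(hsv[...,0]<125)&(hsv[...,1]>120)).astype(np.uint8)
b=bl[165:222,205:285]; ys,xs=np.nonzero(b); w=cast(s,np.c_[xs+205,ys+165],9)[:,:2].astype(np.float32)
print("tray",w.mean(0),cv2.minAreaRect(w))
E
python3 - <<'E'
import cv2,numpy as np
a=cv2.imread("pics/top0.png")
A=[cv2.resize(a[y:y+50,x:x+66],None,fx=6,fy=6,interpolation=cv2.INTER_NEAREST) for x,y in((207,97),(340,102),(334,168))]
cv2.imwrite("pics/caps.png",np.vstack([np.hstack(A[:2]),np.hstack([A[2],A[2]*0])]))
E
```

```text
cam [405. -72. 954.]
A 54 [235.6 106.6] [706.4 178.9]
A 57 [249.6 109.3] [698.1 141.6]
A 65 [228.9 135.7] [628.8 196. ]
A 67 [242.9 138.4] [620.8 158.8]
A rect ((663.2744750976562, 169.0438690185547), (56.39719772338867, 103.029296875), 77.49449157714844) mean of comps [663.5 168.8  32. ]
B 51 [381.5 109.9] [ 690.  -203.5]
B 50 [369.7 112. ] [ 684.9 -172.7]
B 46 [358.  113.9] [ 680.2 -142.1]
B 78 [387.1 139.6] [ 611.5 -216.1]
B 82 [363.1 143.4] [ 602.2 -153.9]
B 75 [375.1 142. ] [ 605.5 -185. ]
B rect ((643.70458984375, -178.69290161132812), (103.99363708496094, 81.25633239746094), 9.646178245544434) mean of comps [ 645.7 -178.9   32. ]
C 67 [381.  177.4] [ 513.2 -197.9]
C 67 [347.  179.7] [ 508.5 -110.6]
C 59 [383.5 207.8] [ 435.3 -203. ]
C 60 [349.2 210. ] [ 430.8 -115.1]
C rect ((472.7919616699219, -157.07635498046875), (100.99847412109375, 105.66854858398438), 2.963412046432495) mean of comps [ 472.  -156.6   32. ]
tray [479.34735 157.68706] ((479.502197265625, 158.10403442382812), (88.28811645507812, 159.11424255371094), 4.9928178787231445)
```

View pics/caps.png

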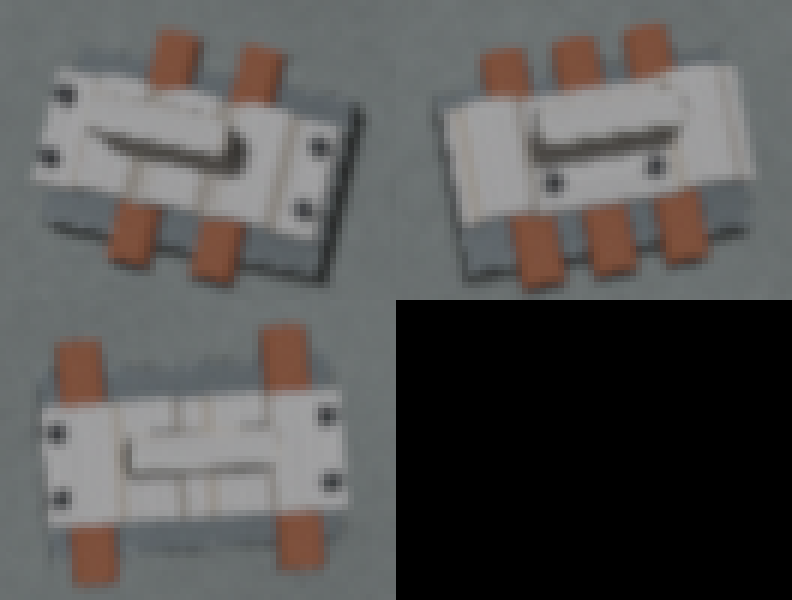

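```bash
cat > caps.py <<'E'
from plant import manip
import cv2,numpy as np,sys
from h import *
def caps(s,regs):
    im=s["img"]; hsv=cv2.cvtColor(im,cv2.COLOR_RGB2HSV)
    for nm,(x0,x1,y0,y1,z) in regs.items():
        m=((hsv[...,1]<35)&(hsv[...,2]>135)).astype(np.uint8)[y0:y1,x0:x1]
        n,l,st,ce=cv2.connectedComponentsWithStats(m); i=1+np.argmax(st[1:,4])
        ys,xs=np.nonzero(l==i); w=cast(s,np.c_[xs+x0,ys+y0],z)[:,:2].astype(np.float32)
        print(nm,st[i],cv2.minAreaRect(w))
E
python3 - <<'E'
from caps import *
s=manip.snapshot("top")
for p in((222,118),(240,123),(250,120),(215,105)):print(s["img"][p[1],p[0]])
caps(s,dict(A=(205,275,90,150,43),B=(340,410,95,160,50),C=(330,400,160,225,43)))
E
```

```text
[126 125 123]
[76 73 70]
[158 158 159]
[107 113 114]
A [  8  19  50  27 695] ((663.1057739257812, 170.93798828125), (125.25138854980469, 51.13225173950195), 76.79790496826172)
B [  9  18  51  26 750] ((644.9935913085938, -179.55294799804688), (51.25341796875, 123.83949279785156), 8.608627319335938)
C [ 11  23  51  23 842] ((471.3351135253906, -157.7015380859375), (50.67561721801758, 125.74919128417969), 3.173043727874756)
```

```bash
cat > go.py <<'E'
import sys,numpy as np
from plant import manip
from scipy.spatial.transform import Rotation as R
# target x y z phi(deg) -> row
x,y,z,phi=map(float,sys.argv[1:5])
s=manip.sense(); q=R.from_quat(s["tcp_rot"])
a=np.radians(phi); M=np.array([[np.cos(a),np.sin(a),0],[np.sin(a),-np.cos(a),0],[0,0,-1]]).T
M=np.c_[[np.cos(a),np.sin(a),0],[np.sin(a),-np.cos(a),0],[0,0,-1]]
r=(q.inv()*R.from_matrix(M)).as_rotvec(); d=q.inv().apply(np.array([x,y,z])-s["tool_pos"])/10
print("t",round(float(s["clock"]),2),"pos",s["tool_pos"].round(1),"F",s["wrist_force"].round(1),"op",round(float(s["opening"]),3))
print("row",[round(float(v),3) for v in r]+[round(float(v),2) for v in d])
E
python3 go.py 663 170.5 200 77
```

```text
t 0.2 pos [ 249.9 -517.5  205. ] F [-0.3 -1.  -0.2] op 1.003
row [-0.001, -0.001, -0.894, 67.12, -43.99, 0.55]
```

```bash
r='[0,0,-0.894,67.1,-44,0.5,-1]'; python3 -m inch '[[0,0,-0.894,67.1,-44,0.5,-1],[0,0,-0.894,67.1,-44,0.5,-1],[0,0,-0.894,67.1,-44,0.5,-1],[0,0,-0.894,67.1,-44,0.5,-1],[0,0,-0.894,67.1,-44,0.5,-1],[0,0,-0.894,67.1,-44,0.5,-1],[0,0,-0.894,67.1,-44,0.5,-1],[0,0,-0.894,67.1,-44,0.5,-1]]'; python3 go.py 663 170.5 200 77
```

```text
clock: 1.0
tool_pos: [456.4, -172.9, 203.1]
tcp_rot: [0.783, 0.622, 0.0, -0.0]
wrist_force: [-0.2, 0.3, -0.3]
opening: 0.997
t 1.0 pos [ 456.4 -172.9  203.1] F [-0.2  0.3 -0.3] op 0.997
row [-0.0, -0.001, -0.0, 38.11, 12.4, 0.33]
```

```bash
python3 -m inch '[[0,0,0,38.1,12.4,0.3,-1],[0,0,0,38.1,12.4,0.3,-1],[0,0,0,38.1,12.4,0.3,-1],[0,0,0,38.1,12.4,0.3,-1],[0,0,0,38.1,12.4,0.3,-1],[0,0,0,38.1,12.4,0.3,-1],[0,0,0,38.1,12.4,0.3,-1],[0,0,0,38.1,12.4,0.3,-1]]'; python3 go.py 663 170.5 60 77
```

```text
clock: 1.8
tool_pos: [662.3, 170.1, 200.1]
tcp_rot: [0.783, 0.623, 0.0, -0.0]
wrist_force: [0.7, -0.8, -0.1]
opening: 1.001
t 1.8 pos [662.3 170.1 200.1] F [ 0.7 -0.8 -0.1] op 1.001
row [-0.0, -0.0, 0.0, 0.05, 0.07, 14.01]
```

```bash
python3 -m inch '[[0,0,0,0,0,3,-1],[0,0,0,0,0,6,-1],[0,0,0,0,0.1,8,-1],[0,0,0,0,0.1,10,-1],[0,0,0,0,0.1,11.5,-1],[0,0,0,0,0.1,13,-1],[0,0,0,0,0.1,14,-1],[0,0,0,0,0.1,14,-1]]'; python3 go.py 663 170.5 60 77; python3 - <<'E'
from plant import manip
import cv2,numpy as np
a=manip.snapshot("side")["img"][150:320,145:360,::-1]
cv2.imwrite("pics/s1.png",cv2.resize(a,None,fx=3.5,fy=3.5,interpolation=cv2.INTER_CUBIC))
E
```

```text
clock: 2.6
tool_pos: [661.9, 169.7, 58.2]
tcp_rot: [0.783, 0.623, -0.002, -0.001]
wrist_force: [-0.4, -0.8, -0.2]
opening: 0.999
t 2.6 pos [661.9 169.7  58.2] F [-0.4 -0.8 -0.2] op 0.999
row [-0.004, 0.001, 0.0, 0.1, 0.08, -0.18]
```

View pics/s1.png

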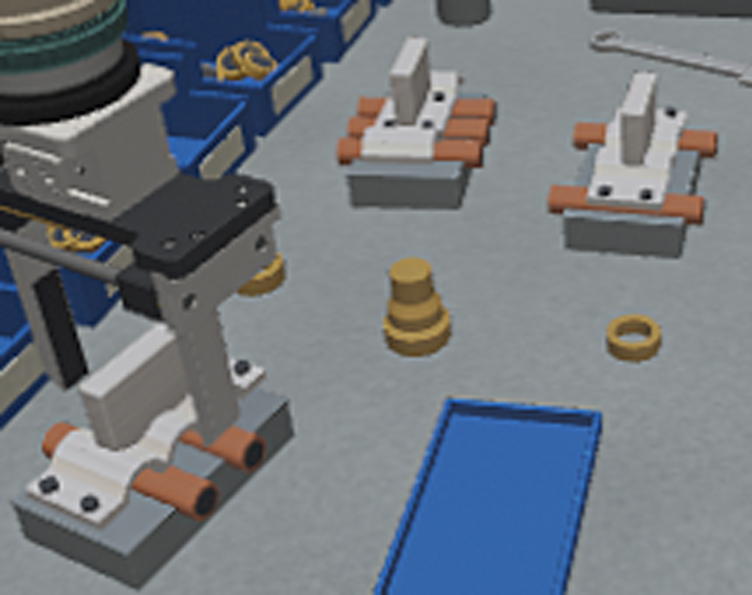

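The fingers straddle the bar (crop about (140,390)), with one finger at (210,400) and the other at (60,350). I'll close and then lift.

```bash
python3 -m inch '[[0,0,0,0,0,-0.1,1],[0,0,0,0,0,-0.1,1],[0,0,0,0,0,-0.1,1],[0,0,0,0,0,-0.1,1],[0,0,0,0,0,-0.1,1],[0,0,0,0,0,-0.1,1],[0,0,0,0,0,-0.1,1],[0,0,0,0,0,-0.1,1]]'; python3 go.py 663 170.5 150 77
```

```text
clock: 3.45
tool_pos: [662.7, 169.9, 60.4]
tcp_rot: [0.783, 0.623, -0.001, -0.001]
wrist_force: [-0.9, 0.0, 0.1]
opening: 0.354
t 3.45 pos [662.7 169.9  60.4] F [-0.9  0.   0.1] op 0.354
row [-0.002, 0.0, 0.0, 0.07, -0.01, -8.96]
```

```bash
python3 -m inch '[[0,0,0,0,0,0,1],[0,0,0,0,0,0,1],[0,0,0,0,0,0,1],[0,0,0,0,0,0,1],[0,0,0,0,0,0,1],[0,0,0,0,0,-0.5,1],[0,0,0,0,0,-1,1],[0,0,0,0,0,-2,1]]'; python3 go.py 663 170.5 160 77
```

```text
clock: 4.25
tool_pos: [661.8, 169.7, 79.7]
tcp_rot: [0.783, 0.623, -0.002, -0.001]
wrist_force: [-0.2, -0.3, -4.0]
opening: 0.164
t 4.25 pos [661.8 169.7  79.7] F [-0.2 -0.3 -4. ] op 0.164
row [-0.004, 0.001, 0.0, 0.1, 0.07, -8.03]
```

```bash
python3 -m inch '[[0,0,0,0,0,-2,1],[0,0,0,0,0,-4,1],[0,0,0,0,0,-6,1],[0,0,0,0,0,-7,1],[0,0,0,0,0,-7,1],[0,0,0,0,0,-7,1],[0,0,0,0,0,-7,1],[0,0,0,0,0,-7,1]]'; python3 go.py 479.4 157.9 150 95
```

```text
clock: 5.05
tool_pos: [661.3, 169.6, 148.3]
tcp_rot: [0.783, 0.623, -0.003, -0.002]
wrist_force: [-0.8, -0.2, -3.3]
opening: 0.167
t 5.05 pos [661.3 169.6 148.3] F [-0.8 -0.2 -3.3] op 0.167
row [-0.007, 0.001, -0.314, -5.23, -17.47, -0.04]
```

```bash
python3 -m inch '[[-0.007,0,-0.08,-1,-3.5,0,1],[-0.007,0,-0.16,-2.2,-7.5,0,1],[-0.007,0,-0.24,-3.5,-11.5,0,1],[-0.007,0,-0.314,-4.7,-15.5,0,1],[-0.007,0,-0.314,-5.2,-17.5,0,1],[-0.007,0,-0.314,-5.2,-17.5,0,1],[-0.007,0,-0.314,-5.2,-17.5,0,1],[-0.007,0,-0.314,-5.2,-17.5,0,1]]'; python3 go.py 479.4 157.9 25 95
```

```text
clock: 5.85
tool_pos: [480.7, 158.4, 149.7]
tcp_rot: [0.676, 0.737, 0.0, 0.001]
wrist_force: [-0.4, -0.1, -3.6]
opening: 0.167
t 5.85 pos [480.7 158.4 149.7] F [-0.4 -0.1 -3.6] op 0.167
row [0.002, 0.001, -0.0, -0.02, -0.16, 12.47]
```

```bash
python3 -m inch '[[0,0,0,0,-0.1,2,1],[0,0,0,0,-0.1,4.5,1],[0,0,0,0,-0.1,7,1],[0,0,0,0,-0.1,9,1],[0,0,0,0,-0.1,10.5,1],[0,0,0,0,-0.1,11.5,1],[0,0,0,0,-0.1,12,1],[0,0,0,0,-0.1,12.2,1]]'; python3 go.py 479.4 157.9 26.5 95
```

```text
clock: 6.65
tool_pos: [480.6, 158.2, 27.3]
tcp_rot: [0.676, 0.737, 0.0, 0.001]
wrist_force: [-0.5, -0.2, -3.2]
opening: 0.166
t 6.65 pos [480.6 158.2  27.3] F [-0.5 -0.2 -3.2] op 0.166
row [0.001, 0.001, -0.0, -0.02, -0.12, 0.08]
```

```bash
python3 -m inch '[[0,0,0,0,0,0.1,1],[0,0,0,0,0,0.1,1],[0,0,0,0,0,0.1,-0.4],[0,0,0,0,0,0.1,-0.4],[0,0,0,0,0,0.1,-0.4],[0,0,0,0,0,0.1,-0.4],[0,0,0,0,0,0.1,-0.4],[0,0,0,0,0,0.1,-0.4]]'; python3 go.py 479.4 157.9 150 95;  python3 - <<'E'
from plant import manip
import cv2,numpy as np
a=manip.snapshot("side")["img"][150:350,145:360,::-1]
cv2.imwrite("pics/s2.png",cv2.resize(a,None,fx=3,fy=3,interpolation=cv2.INTER_CUBIC))
E
```

```text
clock: 7.45
tool_pos: [480.6, 158.2, 26.4]
tcp_rot: [0.676, 0.737, 0.0, 0.001]
wrist_force: [0.9, -0.1, 0.3]
opening: 0.646
t 7.45 pos [480.6 158.2  26.4] F [ 0.9 -0.1  0.3] op 0.646
row [0.002, 0.001, -0.0, -0.03, -0.1, -12.36]
```

View pics/s2.png

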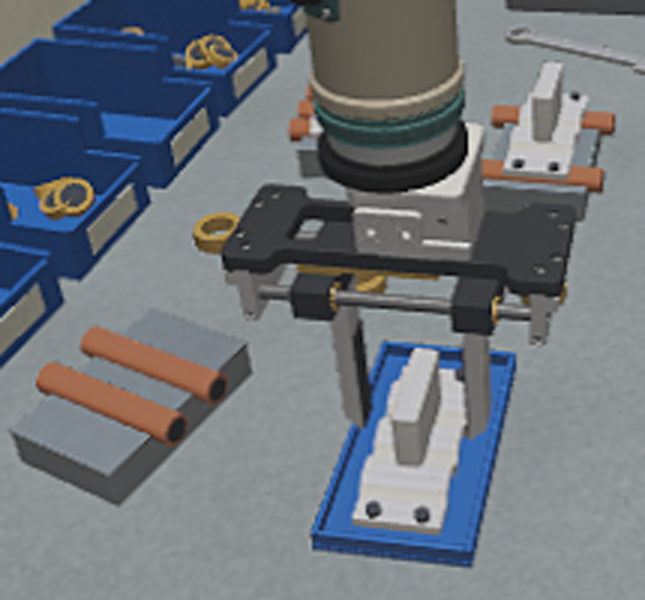

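The cap lies flat in the tray, released, with its bar at crop (415,400). The close-pipe block is bare at (130,400). I'll retract and go to C.

```bash
python3 -m inch '[[0,0,0,0,0,-2,-0.4],[0,0,0,0,0,-5,-0.4],[0,0,0,0,0,-9,-0.4],[0,0,0,0,0,-14,-0.4],[0,0,0,0,0,-18,-0.4],[0,0,0,0,0,-18,-0.4],[0,0,0,0,0,-18,-0.4],[0,0,0,0,0,-18,-0.4]]'; python3 go.py 471.6 -157.3 200 93.3;  python3 - <<'E'
from plant import manip
import cv2,numpy as np
a=manip.snapshot("top")["img"]
cv2.imwrite("pics/t3.png",a[:,:,::-1])
E
```

```text
clock: 8.3
tool_pos: [479.1, 158.1, 204.8]
tcp_rot: [0.676, 0.737, -0.001, -0.0]
wrist_force: [-0.8, 1.2, 0.1]
opening: 0.698
t 8.3 pos [479.1 158.1 204.8] F [-0.8  1.2  0.1] op 0.698
row [-0.002, 0.001, 0.029, -31.36, -3.48, 0.52]
```

View pics/t3.png

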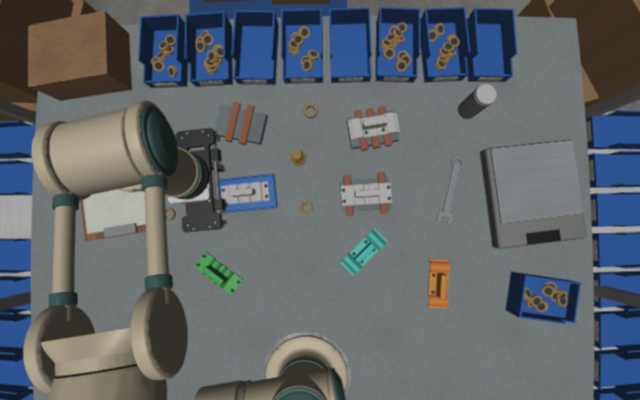

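The top view shows the close-pipe block bare at (241,124), and the triple cap in the tray at (247,192). I'll re-measure A's bare pipes, then move over C.

```bash
python3 -m inch '[[0,0,0.029,-5,-0.6,0,-0.4],[0,0,0.029,-10,-1.2,0,-0.4],[0,0,0.029,-15,-1.8,0.3,-0.4],[0,0,0.029,-20,-2.4,0.5,-0.4],[0,0,0.029,-25,-3,0.5,-0.4],[0,0,0.029,-29,-3.5,0.5,-0.4],[0,0,0.029,-31.4,-3.5,0.5,-0.4],[0,0,0.029,-31.4,-3.5,0.5,-0.4]]'; python3 go.py 471.6 -157.3 60 93.3;  python3 - <<'E'
from plant import manip
from h import *
s=manip.snapshot("top"); im=s["img"]; hsv=cv2.cvtColor(im,cv2.COLOR_RGB2HSV)
cop=((hsv[...,0]<13)&(hsv[...,1]>90)&(hsv[...,2]>60)).astype(np.uint8)
x0,x1,y0,y1=205,275,90,150
n,l,st,ce=cv2.connectedComponentsWithStats(cop[y0:y1,x0:x1])
for i in range(1,n):
    if st[i,4]<20: continue
    ys,xs=np.nonzero(l==i); w=cast(s,np.c_[xs+x0,ys+y0],33)[:,:2].astype(np.float32)
    print(st[i],w.mean(0),cv2.minAreaRect(w),cv2.fitLine(w,cv2.DIST_L2,0,.01,.01)[:2].T)
E
```

```text
clock: 9.15
tool_pos: [470.6, -160.5, 198.0]
tcp_rot: [0.688, 0.726, -0.002, -0.002]
wrist_force: [-0.8, 0.3, 0.3]
opening: 0.698
t 9.15 pos [ 470.6 -160.5  198. ] F [-0.8  0.3  0.3] op 0.698
row [-0.005, 0.001, -0.004, 0.32, 0.19, 13.8]
[ 20  13  15  38 258] [666.09143 187.3685 ] ((666.709228515625, 187.4110565185547), (18.850549697875977, 102.07723999023438), 77.81539916992188) [[ 0.97612816 -0.21719535]]
[ 34  15  15  39 260] [657.9952  150.23196] ((658.7316284179688, 149.64517211914062), (18.69083023071289, 102.86402893066406), 76.4139633178711) [[ 0.9754255  -0.22032954]]
```

```bash
python3 -m inch '[[-0.005,0,0,0.3,0.2,2,-0.4],[-0.005,0,0,0.3,0.2,5,-0.4],[-0.005,0,0,0.3,0.2,8,-0.4],[-0.005,0,0,0.3,0.2,10,-0.4],[-0.005,0,0,0.3,0.2,12,-0.4],[-0.005,0,0,0.3,0.2,13,-0.4],[-0.005,0,0,0.3,0.2,13.6,-0.4],[-0.005,0,0,0.3,0.2,13.8,-0.4]]'; python3 go.py 471.6 -157.3 60 93.3;python3 - <<'E'
from plant import manip
import cv2,numpy as np
a=manip.snapshot("side")["img"][150:320,145:360,::-1]
cv2.imwrite("pics/s4.png",cv2.resize(a,None,fx=3.5,fy=3.5,interpolation=cv2.INTER_CUBIC))
E
```

```text
clock: 10.0
tool_pos: [471.3, -154.4, 59.8]
tcp_rot: [0.687, 0.726, 0.0, -0.001]
wrist_force: [-0.3, 0.5, 0.1]
opening: 0.702
t 10.0 pos [ 471.3 -154.4   59.8] F [-0.3  0.5  0.1] op 0.702
row [-0.001, -0.001, -0.002, -0.29, 0.01, -0.02]
```

View pics/s4.png

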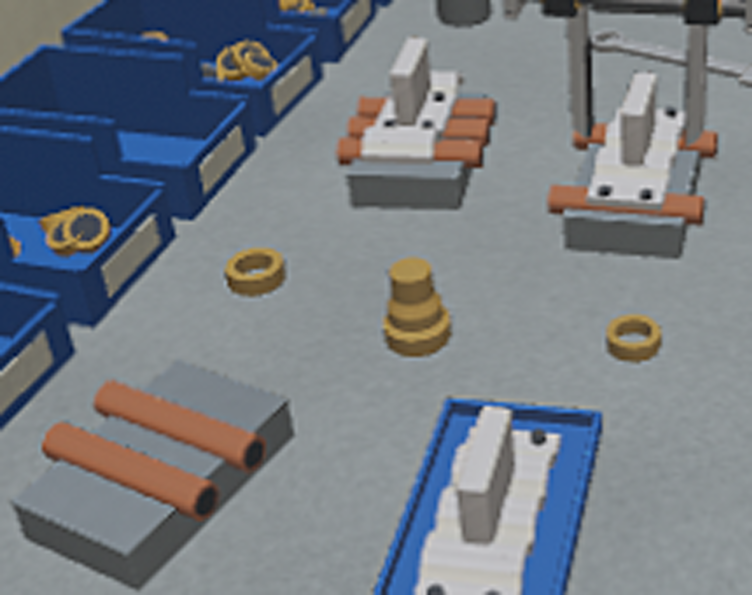

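Fingers straddle the close cap's bar at crop (640,120). Closing.

```bash
python3 -m inch '[[0,0,0,-0.3,0,0,-0.4],[0,0,0,-0.3,0,0,1],[0,0,0,-0.3,0,0,1],[0,0,0,-0.3,0,0,1],[0,0,0,-0.3,0,0,1],[0,0,0,-0.3,0,0,1],[0,0,0,-0.3,0,0,1],[0,0,0,-0.3,0,0,1]]'; python3 go.py 471.6 -157.3 60 93.3;python3 -m inch '[[0,0,0,0,0,0,1],[0,0,0,0,0,0,1],[0,0,0,0,0,-1,1],[0,0,0,0,0,-3,1],[0,0,0,0,0,-6,1],[0,0,0,0,0,-10,1],[0,0,0,0,0,-14,1],[0,0,0,0,0,-14,1]]'; python3 go.py 663 168.8 200 77.4
```

```text
clock: 10.85
tool_pos: [471.8, -157.7, 60.0]
tcp_rot: [0.687, 0.726, 0.0, -0.001]
wrist_force: [0.0, 0.3, -0.1]
opening: 0.17
t 10.85 pos [ 471.8 -157.7   60. ] F [ 0.   0.3 -0.1] op 0.17
row [-0.001, -0.001, -0.002, 0.04, -0.02, -0.0]
clock: 11.65
tool_pos: [475.2, -159.4, 205.8]
tcp_rot: [0.687, 0.726, 0.002, 0.005]
wrist_force: [1.0, 0.2, -2.1]
opening: 0.169
t 11.65 pos [ 475.2 -159.4  205.8] F [ 1.   0.2 -2.1] op 0.169
row [0.01, 0.003, 0.275, 31.74, 20.56, 0.63]
```

```bash
python3 -m inch '[[0.01,0,0.05,3,2,0.6,1],[0.01,0,0.1,7,4.5,0.6,1],[0.01,0,0.15,11,7.1,0.6,1],[0.01,0,0.2,15,9.7,0.6,1],[0.01,0,0.25,19,12.3,0.6,1],[0.01,0,0.275,23,14.9,0.6,1],[0.01,0,0.275,27,17.5,0.6,1],[0.01,0,0.275,30,19.4,0.6,1]]';python3 go.py 663 168.8 110 77.4
```

```text
clock: 12.45
tool_pos: [652.5, 153.6, 198.4]
tcp_rot: [0.78, 0.626, -0.002, 0.0]
wrist_force: [1.1, -1.0, -2.1]
opening: 0.168
t 12.45 pos [652.5 153.6 198.4] F [ 1.1 -1.  -2.1] op 0.168
row [-0.002, 0.003, 0.002, 1.74, 0.71, 8.84]
```

```bash
python3 -m inch '[[0,0,0,1.7,0.7,0,1],[0,0,0,1.7,0.7,2,1],[0,0,0,1.7,0.7,5,1],[0,0,0,1.7,0.7,8,1],[0,0,0,1.7,0.7,10,1],[0,0,0,1.7,0.7,11.5,1],[0,0,0,1.7,0.7,12,1],[0,0,0,1.7,0.7,12,1]]';python3 go.py 663 168.8 62 77.4; python3 - <<'E'
from plant import manip
import cv2,numpy as np
a=manip.snapshot("side")["img"][180:320,135:300,::-1]
cv2.imwrite("pics/s5.png",cv2.resize(a,None,fx=4,fy=4,interpolation=cv2.INTER_CUBIC))
E
```

```text
clock: 13.25
tool_pos: [661.4, 168.2, 76.6]
tcp_rot: [0.78, 0.626, -0.003, -0.001]
wrist_force: [0.5, 0.0, -2.4]
opening: 0.17
t 13.25 pos [661.4 168.2  76.6] F [ 0.5  0.  -2.4] op 0.17
row [-0.005, 0.005, 0.002, 0.1, 0.15, 1.46]
```

View pics/s5.png

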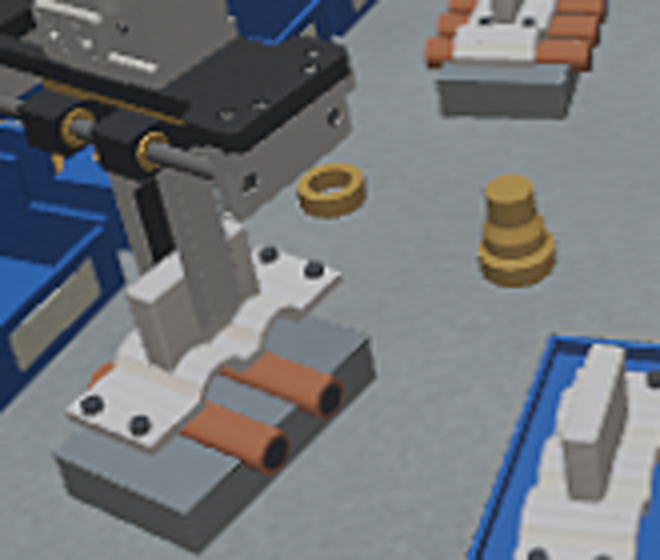

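The cap's two arches (crop (165,385) and (255,330)) line up above the two pipes. I'll lower it gently.

```bash
python3 -m inch '[[-0.005,0.005,0,0.1,0.1,0.5,1],[-0.005,0.005,0,0.1,0.1,1,1],[-0.005,0.005,0,0.1,0.1,1.3,1],[-0.005,0.005,0,0.1,0.1,1.6,1],[-0.005,0.005,0,0.1,0.1,1.9,1],[-0.005,0.005,0,0.1,0.1,2.2,1],[-0.005,0.005,0,0.1,0.1,2.5,1],[-0.005,0.005,0,0.1,0.1,2.6,1]]';python3 go.py 663 168.8 50 77.4
```

```text
clock: 14.1
tool_pos: [663.2, 169.0, 51.4]
tcp_rot: [0.78, 0.626, 0.001, 0.0]
wrist_force: [-0.8, -0.3, -2.5]
opening: 0.169
t 14.1 pos [663.2 169.   51.4] F [-0.8 -0.3 -2.5] op 0.169
row [0.001, -0.001, 0.002, -0.02, -0.02, 0.14]
```

```bash
python3 -m inch '[[0,0,0,0,0,0.1,1],[0,0,0,0,0,0.15,1],[0,0,0,0,0,0.15,-0.4],[0,0,0,0,0,0.15,-0.4],[0,0,0,0,0,0.15,-0.4],[0,0,0,0,0,0.15,-0.4],[0,0,0,0,0,0.15,-0.4],[0,0,0,0,0,0.15,-0.4]]';python3 go.py 663 168.8 50 77.4; python3 -m inch '[[0,0,0,0,0,-2,-0.4],[0,0,0,0,0,-5,-0.4],[0,0,0,0,0,-9,-0.4],[0,0,0,0,0,-14,-0.4],[0,0,0,0,0,-15,-0.4],[0,0,0,0,0,-15,-0.4],[0,0,0,0,0,-15,-0.4],[0,0,0,0,0,-15,-0.4]]'; python3 go.py 645 -179.2 200 98.7; python3 - <<'E'
from plant import manip
import cv2,numpy as np
a=manip.snapshot("side")["img"][180:320,135:300,::-1]
cv2.imwrite("pics/s6.png",cv2.resize(a,None,fx=4,fy=4,interpolation=cv2.INTER_CUBIC))
E
```

```text
clock: 14.9
tool_pos: [663.3, 169.0, 50.0]
tcp_rot: [0.78, 0.626, 0.001, 0.0]
wrist_force: [-1.1, 0.4, 0.5]
opening: 0.642
t 14.9 pos [663.3 169.   50. ] F [-1.1  0.4  0.5] op 0.642
row [0.002, -0.001, 0.002, -0.02, -0.02, -0.0]
clock: 15.7
tool_pos: [661.7, 168.6, 197.3]
tcp_rot: [0.78, 0.626, -0.001, -0.001]
wrist_force: [-0.6, -0.3, 0.5]
opening: 0.699
t 15.7 pos [661.7 168.6 197.3] F [-0.6 -0.3  0.5] op 0.699
row [-0.003, 0.0, -0.37, -34.32, 5.9, -0.26]
```

View pics/s6.png

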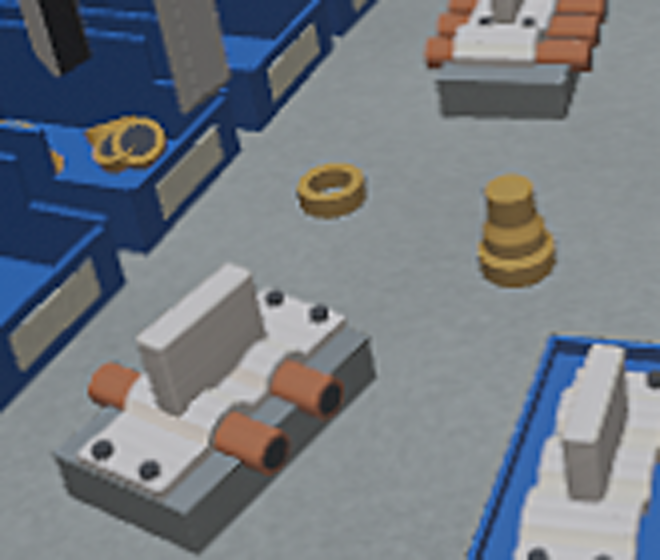

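The close cap is fully down: its ends at (140,460) and (320,320) lie on the block, and the pipes fill the arches. Next is B, the wide cap.

```bash
python3 -m inch '[[0,0,-0.1,-4,0.7,-0.2,-0.4],[0,0,-0.2,-9,1.5,-0.2,-0.4],[0,0,-0.3,-14,2.4,-0.2,-0.4],[0,0,-0.37,-19,3.3,-0.2,-0.4],[0,0,-0.37,-24,4.1,-0.2,-0.4],[0,0,-0.37,-29,5,-0.2,-0.4],[0,0,-0.37,-32.5,5.6,-0.2,-0.4],[0,0,-0.37,-34.3,5.9,-0.2,-0.4]]';python3 go.py 645 -179.2 60 98.7
```

```text
clock: 16.55
tool_pos: [644.0, -182.5, 197.5]
tcp_rot: [0.653, 0.758, -0.002, -0.002]
wrist_force: [-0.3, 0.3, -0.1]
opening: 0.702
t 16.55 pos [ 644.  -182.5  197.5] F [-0.3  0.3 -0.1] op 0.702
row [-0.006, -0.001, -0.004, 0.3, 0.23, 13.75]
```

```bash
python3 -m inch '[[0,0,0,0.1,0.1,2,-0.4],[0,0,0,0.1,0.1,5,-0.4],[0,0,0,0.1,0.1,8,-0.4],[0,0,0,0.1,0.1,10,-0.4],[0,0,0,0.1,0.1,12,-0.4],[0,0,0,0.1,0.1,13,-0.4],[0,0,0,0.1,0.1,13.6,-0.4],[0,0,0,0.1,0.1,13.7,-0.4]]'; python3 go.py 645 -179.2 60 98.7;python3 - <<'E'
from plant import manip
import cv2,numpy as np
a=manip.snapshot("side")["img"][120:230,205:360,::-1]
cv2.imwrite("pics/s7.png",cv2.resize(a,None,fx=4.5,fy=4.5,interpolation=cv2.INTER_CUBIC))
E
```

```text
clock: 17.35
tool_pos: [643.9, -180.8, 59.8]
tcp_rot: [0.653, 0.758, -0.002, -0.003]
wrist_force: [-1.0, 0.2, -0.3]
opening: 0.697
t 17.35 pos [ 643.9 -180.8   59.8] F [-1.   0.2 -0.3] op 0.697
row [-0.007, -0.002, -0.003, 0.14, 0.13, -0.02]
```

View pics/s7.png

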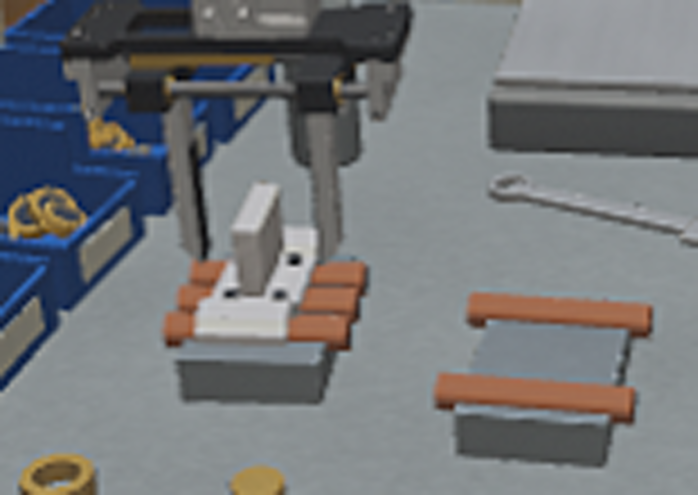

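Fingers straddle the wide cap's bar (crop (255,240)), and C's far-apart pipes are bare at (545,345). Closing, then lifting.

```bash
python3 -m inch '[[-0.005,0,0,0.1,0.1,0,-0.4],[-0.005,0,0,0.1,0.1,0,1],[-0.005,0,0,0.1,0.1,0,1],[-0.005,0,0,0.1,0.1,0,1],[-0.005,0,0,0.1,0.1,0,1],[-0.005,0,0,0.1,0.1,0,1],[-0.005,0,0,0.1,0.1,0,1],[-0.005,0,0,0.1,0.1,0,1]]'; python3 go.py 645 -179.2 60 98.7;python3 -m inch '[[0,0,0,0,0,0,1],[0,0,0,0,0,0,1],[0,0,0,0,0,-1,1],[0,0,0,0,0,-3,1],[0,0,0,0,0,-6,1],[0,0,0,0,0,-9,1],[0,0,0,0,0,-9,1],[0,0,0,0,0,-9,1]]'; python3 go.py 472.4 -156.8 150 93.5
python3 - <<'E'
from plant import manip
from h import *
s=manip.snapshot("side"); im=s["img"]; hsv=cv2.cvtColor(im,cv2.COLOR_RGB2HSV)
cop=((hsv[...,0]<13)&(hsv[...,1]>90)&(hsv[...,2]>60)).astype(np.uint8)
x0,x1,y0,y1=295,355,175,225
n,l,st,ce=cv2.connectedComponentsWithStats(cop[y0:y1,x0:x1])
for i in range(1,n):
    if st[i,4]<20: continue
    ys,xs=np.nonzero(l==i); w=cast(s,np.c_[xs+x0,ys+y0],28)[:,:2]
    print(st[i],w.mean(0))
E
```

```text
clock: 18.2
tool_pos: [645.5, -180.0, 60.5]
tcp_rot: [0.653, 0.758, 0.0, -0.0]
wrist_force: [0.2, 0.8, 0.0]
opening: 0.169
t 18.2 pos [ 645.5 -180.    60.5] F [0.2 0.8 0. ] op 0.169
row [0.0, -0.001, -0.003, 0.08, -0.04, 0.05]
clock: 19.0
tool_pos: [645.3, -180.0, 150.4]
tcp_rot: [0.653, 0.758, 0.0, -0.0]
wrist_force: [0.4, 0.0, -3.2]
opening: 0.167
t 19.0 pos [ 645.3 -180.   150.4] F [ 0.4  0.  -3.2] op 0.167
row [0.0, -0.001, 0.087, 4.85, -16.75, 0.04]
[ 14  10  41  10 233] [ 476.2629875  -207.70599723]
[  7  28  44  11 282] [ 470.43750751 -119.26183644]
```

```bash
python3 -m inch '[[0,0,0.087,1,-3.5,0,1],[0,0,0.087,2.2,-7.5,0,1],[0,0,0.087,3.5,-12,0,1],[0,0,0.087,4.5,-15.5,0,1],[0,0,0.087,4.9,-16.8,1,1],[0,0,0.087,4.9,-16.8,3,1],[0,0,0.087,4.9,-16.8,5.5,1],[0,0,0.087,4.9,-16.8,7,1]]'; python3 go.py 472.4 -157.5 77 93.5;python3 - <<'E'
from plant import manip
import cv2,numpy as np
a=manip.snapshot("side")["img"][120:230,205:360,::-1]
cv2.imwrite("pics/s8.png",cv2.resize(a,None,fx=4.5,fy=4.5,interpolation=cv2.INTER_CUBIC))
E
```

```text
clock: 19.85
tool_pos: [468.0, -154.7, 76.3]
tcp_rot: [0.685, 0.728, -0.001, -0.004]
wrist_force: [0.6, -0.1, -3.2]
opening: 0.166
t 19.85 pos [ 468.  -154.7   76.3] F [ 0.6 -0.1 -3.2] op 0.166
row [-0.007, -0.005, 0.0, -0.31, 0.42, -0.07]
```

View pics/s8.png

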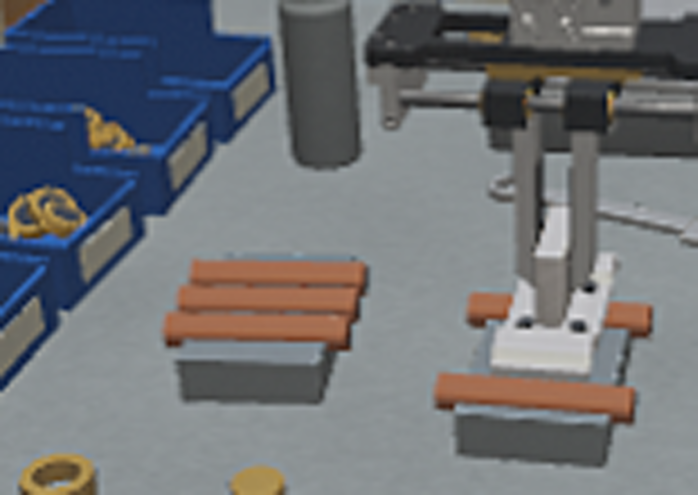

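```bash
python3 -m inch '[[-0.005,-0.005,0,-0.2,0.3,0,1],[-0.005,-0.005,0,-0.2,0.3,0,1],[-0.005,-0.005,0,-0.2,0.3,0,1],[-0.005,-0.005,0,-0.2,0.3,0.3,1],[-0.005,-0.005,0,-0.2,0.3,0.6,1],[-0.005,-0.005,0,-0.2,0.3,0.9,1],[-0.005,-0.005,0,-0.2,0.3,1.1,1],[-0.005,-0.005,0,-0.2,0.3,1.2,1]]'; python3 go.py 472.4 -157.5 50 93.5
```

```text
clock: 20.7
tool_pos: [469.6, -155.7, 62.2]
tcp_rot: [0.685, 0.728, -0.002, -0.003]
wrist_force: [-0.8, 0.5, -3.3]
opening: 0.167
t 20.7 pos [ 469.6 -155.7   62.2] F [-0.8  0.5 -3.3] op 0.167
row [-0.006, -0.002, 0.0, -0.2, 0.28, 1.22]
```

```bash
python3 -m inch '[[-0.006,-0.002,0,-0.3,0.4,0,1],[-0.006,-0.002,0,-0.3,0.4,0,1],[-0.006,-0.002,0,-0.3,0.4,0.2,1],[-0.006,-0.002,0,-0.3,0.4,0.4,1],[-0.006,-0.002,0,-0.3,0.4,0.7,1],[-0.006,-0.002,0,-0.3,0.4,0.9,1],[-0.006,-0.002,0,-0.3,0.4,1.1,1],[-0.006,-0.002,0,-0.3,0.4,1.2,1]]'; python3 go.py 472.4 -157.5 50 93.5
```

```text
clock: 21.5
tool_pos: [473.6, -158.4, 50.4]
tcp_rot: [0.685, 0.728, -0.0, -0.0]
wrist_force: [-2.6, 1.5, 8.6]
opening: 0.173
t 21.5 pos [ 473.6 -158.4   50.4] F [-2.6  1.5  8.6] op 0.173
row [-0.001, -0.0, 0.0, 0.1, -0.11, 0.04]
```

```bash
python3 -m inch '[[0,0,0,0,0,0,1],[0,0,0,0,0,0,-0.4],[0,0,0,0,0,0,-0.4],[0,0,0,0,0,0,-0.4],[0,0,0,0,0,0,-0.4],[0,0,0,0,0,0,-0.4],[0,0,0,0,0,0,-0.4],[0,0,0,0,0,0,-0.4]]';python3 go.py 472.4 -157.5 50 93.5; python3 -m inch '[[0,0,0,0,0,-2,-0.4],[0,0,0,0,0,-5,-0.4],[0,0,0,0,0,-9,-0.4],[0,0,0,0,0,-14,-0.4],[0,0,0,0,0,-15,-0.4],[0,0,0,0,0,-15,-0.4],[0,0,0,0,0,-15,-0.4],[0,0,0,0,0,-15,-0.4]]'; python3 go.py 480.6 158.2 200 95; python3 - <<'E'
from plant import manip
import cv2,numpy as np
a=manip.snapshot("side")["img"][120:230,205:360,::-1]
cv2.imwrite("pics/s9.png",cv2.resize(a,None,fx=4.5,fy=4.5,interpolation=cv2.INTER_CUBIC))
E
```

```text
clock: 22.3
tool_pos: [473.6, -158.4, 50.4]
tcp_rot: [0.685, 0.728, -0.0, -0.0]
wrist_force: [0.2, -0.1, -0.9]
opening: 0.692
t 22.3 pos [ 473.6 -158.4   50.4] F [ 0.2 -0.1 -0.9] op 0.692
row [-0.001, -0.0, 0.0, 0.1, -0.11, 0.04]
clock: 23.1
tool_pos: [472.3, -157.8, 198.3]
tcp_rot: [0.685, 0.728, -0.001, -0.002]
wrist_force: [0.5, 0.1, -0.2]
opening: 0.7
t 23.1 pos [ 472.3 -157.8  198.3] F [ 0.5  0.1 -0.2] op 0.7
row [-0.004, -0.002, -0.026, 31.49, 2.76, -0.11]
```

View pics/s9.png

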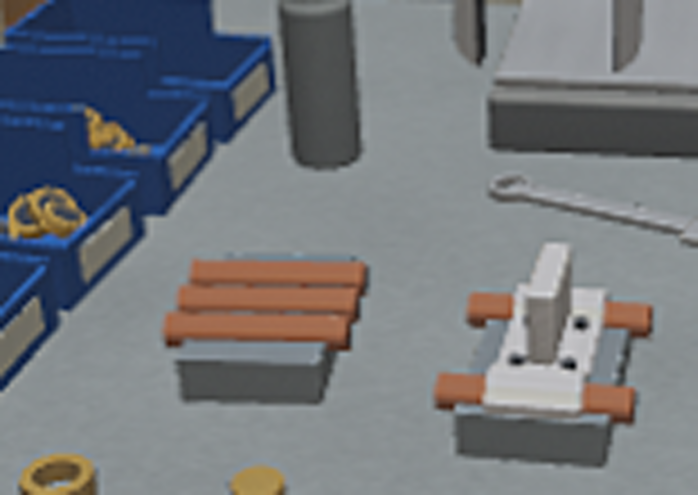

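The wide cap is down over C's pipes (crop (535,390)). Now I'll pick up the triple cap from the tray.

```bash
python3 -m inch '[[0,0,-0.026,4,0.4,0,-0.4],[0,0,-0.026,9,0.8,0,-0.4],[0,0,-0.026,14,1.2,0,-0.4],[0,0,-0.026,19,1.7,0,-0.4],[0,0,-0.026,24,2.1,0,-0.4],[0,0,-0.026,28,2.5,0,-0.4],[0,0,-0.026,30.5,2.8,0,-0.4],[0,0,-0.026,31.5,2.8,0,-0.4]]'; python3 go.py 480.6 158.2 100 95
python3 - <<'E'
from plant import manip
from h import *
s=manip.snapshot("top"); im=s["img"]; hsv=cv2.cvtColor(im,cv2.COLOR_RGB2HSV)
cop=((hsv[...,0]<13)&(hsv[...,1]>90)&(hsv[...,2]>60)).astype(np.uint8)
x0,x1,y0,y1=340,410,95,160
n,l,st,ce=cv2.connectedComponentsWithStats(cop[y0:y1,x0:x1])
for i in range(1,n):
    if st[i,4]<20: continue
    ys,xs=np.nonzero(l==i); w=cast(s,np.c_[xs+x0,ys+y0],33)[:,:2].astype(np.float32)
    print(st[i],w.mean(0),cv2.minAreaRect(w),cv2.fitLine(w,cv2.DIST_L2,0,.01,.01)[:2].T)
E
```

```text
clock: 23.95
tool_pos: [480.3, 160.5, 197.4]
tcp_rot: [0.674, 0.738, -0.002, -0.003]
wrist_force: [1.1, 0.2, 0.5]
opening: 0.7
t 23.95 pos [480.3 160.5 197.4] F [1.1 0.2 0.5] op 0.7
row [-0.007, -0.003, 0.003, -0.26, 0.08, 9.74]
[ 38  11  14  40 272] [ 647.56104 -210.1295 ] ((648.812255859375, -210.24371337890625), (103.92321014404297, 18.753786087036133), 8.443464279174805) [[0.9878173 0.1556181]]
[ 26  13  14  40 271] [ 642.3964  -179.18407] ((643.535888671875, -179.24888610839844), (103.85979461669922, 18.70927619934082), 8.387727737426758) [[0.9880031  0.15443426]]
[ 15  15  13  40 269] [ 637.2842  -148.22136] ((638.3869018554688, -147.8013916015625), (103.32233428955078, 18.240230560302734), 9.271434783935547) [[0.9877663  0.15594128]]
```

```bash
python3 -m inch '[[-0.005,0,0,-0.2,0.1,2,-0.4],[-0.005,0,0,-0.2,0.1,5,-0.4],[-0.005,0,0,-0.2,0.1,8,-0.4],[-0.005,0,0,-0.2,0.1,10,-0.4],[-0.005,0,0,-0.2,0.1,10,-0.4],[-0.005,0,0,-0.2,0.1,10,-0.4],[-0.005,0,0,-0.2,0.1,10,-0.4],[-0.005,0,0,-0.2,0.1,10,-0.4]]'; python3 go.py 480.6 158.2 26.5 95
python3 - <<'E'
from caps import *
s=manip.snapshot("top"); s["img"]=cv2.imread("pics/t3.png")[:,:,::-1].copy()
caps(s,dict(T=(222,280,170,215,9)))
E
```

```text
clock: 24.8
tool_pos: [481.7, 158.8, 98.8]
tcp_rot: [0.675, 0.738, 0.001, -0.001]
wrist_force: [-1.0, 0.3, -0.2]
opening: 0.7
t 24.8 pos [481.7 158.8  98.8] F [-1.   0.3 -0.2] op 0.7
row [0.001, -0.003, 0.002, -0.07, -0.12, 7.23]
T [  0  12  47  22 712] ((480.6177062988281, 158.6280975341797), (48.15325164794922, 124.3155517578125), 4.290847301483154)
```

```bash
python3 -m inch '[[0,0,0,0,-0.1,2,-0.4],[0,0,0,0,-0.1,4,-0.4],[0,0,0,0,-0.1,5.5,-0.4],[0,0,0,0,-0.1,6.5,-0.4],[0,0,0,0,-0.1,7,-0.4],[0,0,0,0,-0.1,7.2,-0.4],[0,0,0,0,-0.1,7.2,-0.4],[0,0,0,0,-0.1,7.2,0.2]]'; python3 go.py 480.6 158.4 26.5 95
python3 -m inch '[[0,0,0,0,0,0,1],[0,0,0,0,0,0,1],[0,0,0,0,0,0,1],[0,0,0,0,0,0,1],[0,0,0,0,0,0,1],[0,0,0,0,0,0,1],[0,0,0,0,0,0,1],[0,0,0,0,0,0,1]]'; python3 go.py 480.6 158.4 200 95
```

```text
clock: 25.65
tool_pos: [481.1, 159.1, 27.3]
tcp_rot: [0.675, 0.738, 0.002, -0.001]
wrist_force: [0.0, 0.2, 0.3]
opening: 0.648
t 25.65 pos [481.1 159.1  27.3] F [0.  0.2 0.3] op 0.648
row [0.002, -0.003, 0.003, -0.07, -0.06, 0.08]
clock: 26.45
tool_pos: [481.2, 159.1, 27.3]
tcp_rot: [0.675, 0.738, 0.002, -0.001]
wrist_force: [0.6, -0.4, -0.0]
opening: 0.167
t 26.45 pos [481.2 159.1  27.3] F [ 0.6 -0.4 -0. ] op 0.167
row [0.002, -0.003, 0.003, -0.01, -0.04, -17.27]
```

```bash
python3 -m inch '[[0,0,0,0,0,-1,1],[0,0,0,0,0,-3,1],[0,0,0,0,0,-7,1],[0,0,0,0,0,-11,1],[0,0,0,0,0,-15,1],[0,0,0,0,0,-17,1],[0,0,0,0,0,-17,1],[0,0,0,0,0,-17,1]]'; python3 go.py 643.2 -179 200 98.9
```

```text
clock: 27.25
tool_pos: [480.0, 158.3, 196.6]
tcp_rot: [0.675, 0.738, 0.001, -0.001]
wrist_force: [-0.2, 0.4, -3.4]
opening: 0.168
t 27.25 pos [480.  158.3 196.6] F [-0.2  0.4 -3.4] op 0.168
row [0.001, -0.003, -0.065, -35.06, 13.23, -0.45]
```

```bash
python3 -m inch '[[0,0,-0.065,-3,1.1,-0.4,1],[0,0,-0.065,-7,2.6,-0.4,1],[0,0,-0.065,-11,4.1,-0.4,1],[0,0,-0.065,-15.5,5.8,-0.4,1],[0,0,-0.065,-20,7.5,-0.4,1],[0,0,-0.065,-24,9.1,-0.4,1],[0,0,-0.065,-28,10.6,-0.4,1],[0,0,-0.065,-32,12.1,-0.4,1]]'; python3 -m inch '[[0,0,0,-1,0.4,0,1],[0,0,0,-1,0.4,0,1],[0,0,0,-1,0.4,0,1],[0,0,0,-1,0.4,0,1],[0,0,0,-1,0.4,0,1],[0,0,0,-1,0.4,0,1],[0,0,0,-1,0.4,0,1],[0,0,0,-1,0.4,0,1]]';python3 go.py 643.2 -179 76 98.9
```

```text
clock: 28.05
tool_pos: [628.1, -150.7, 196.2]
tcp_rot: [0.65, 0.76, 0.0, -0.004]
wrist_force: [0.6, 0.6, -3.4]
opening: 0.169
clock: 28.85
tool_pos: [633.6, -159.6, 196.5]
tcp_rot: [0.65, 0.76, 0.0, -0.004]
wrist_force: [-0.8, 0.2, -3.0]
opening: 0.17
t 28.85 pos [ 633.6 -159.6  196.5] F [-0.8  0.2 -3. ] op 0.17
row [-0.004, -0.006, -0.0, -2.14, 0.7, 12.03]
```

```bash
python3 -m inch '[[-0.004,-0.006,0,-1,0.3,0,1],[-0.004,-0.006,0,-2.1,0.7,1,1],[-0.004,-0.006,0,-2.1,0.7,3,1],[-0.004,-0.006,0,-2.1,0.7,6,1],[-0.004,-0.006,0,-2.1,0.7,9,1],[-0.004,-0.006,0,-2.1,0.7,11,1],[-0.004,-0.006,0,-2.1,0.7,12,1],[-0.004,-0.006,0,-2.1,0.7,12,1]]';python3 go.py 643.2 -179 62 98.9;python3 - <<'E'
from plant import manip
import cv2,numpy as np
a=manip.snapshot("side")["img"][120:230,205:360,::-1]
cv2.imwrite("pics/s10.png",cv2.resize(a,None,fx=4.5,fy=4.5,interpolation=cv2.INTER_CUBIC))
E
```

```text
clock: 29.65
tool_pos: [642.2, -179.0, 74.1]
tcp_rot: [0.65, 0.76, -0.001, -0.002]
wrist_force: [-0.5, -0.5, -3.8]
opening: 0.171
t 29.65 pos [ 642.2 -179.    74.1] F [-0.5 -0.5 -3.8] op 0.171
row [-0.003, -0.002, -0.001, -0.02, 0.1, 1.21]
```

View pics/s10.png

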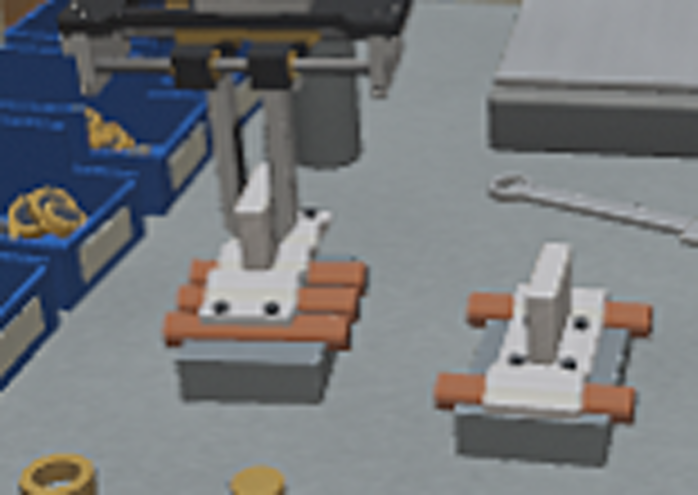

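The triple cap hangs squarely over the triple pipes (crop (260,280)). I'll lower it gently.

```bash
python3 -m inch '[[-0.003,-0.002,0,0,0.1,0,1],[-0.003,-0.002,0,0,0.1,0.4,1],[-0.003,-0.002,0,0,0.1,0.8,1],[-0.003,-0.002,0,0,0.1,1.1,1],[-0.003,-0.002,0,0,0.1,1.4,1],[-0.003,-0.002,0,0,0.1,1.7,1],[-0.003,-0.002,0,0,0.1,1.9,1],[-0.003,-0.002,0,0,0.1,2.1,1]]';python3 go.py 643.2 -179 51 98.9
```

```text
clock: 30.5
tool_pos: [644.2, -179.0, 54.5]
tcp_rot: [0.65, 0.76, 0.0, 0.001]
wrist_force: [-0.3, -0.6, -3.7]
opening: 0.169
t 30.5 pos [ 644.2 -179.    54.5] F [-0.3 -0.6 -3.7] op 0.169
row [0.002, 0.002, -0.001, 0.02, -0.1, 0.35]
```

Below the pipe-top height (61) and no contact, so it is engaging.

```bash
python3 -m inch '[[0,0,0,0,0,0.1,1],[0,0,0,0,0,0.2,1],[0,0,0,0,0,0.3,1],[0,0,0,0,0,0.35,1],[0,0,0,0,0,0.35,1],[0,0,0,0,0,0.35,1],[0,0,0,0,0,0.35,1],[0,0,0,0,0,0.35,1]]';python3 go.py 643.2 -179 51 98.9;  python3 -m inch '[[0,0,0,0,0,0,-0.4],[0,0,0,0,0,0,-0.4],[0,0,0,0,0,0,-0.4],[0,0,0,0,0,0,-0.4],[0,0,0,0,0,0,-0.4],[0,0,0,0,0,0,-0.4],[0,0,0,0,0,0,-0.4],[0,0,0,0,0,0,-0.4]]';python3 -m inch '[[0,0,0,0,0,-2,-0.4],[0,0,0,0,0,-5,-0.4],[0,0,0,0,0,-9,-0.4],[0,0,0,0,0,-14,-0.4],[0,0,0,0,0,-18,-0.4],[0,0,0,0,0,-18,-0.4],[0,0,0,0,0,-18,-0.4],[0,0,0,0,0,-18,-0.4]]'
python3 - <<'E'
from plant import manip
import cv2,numpy as np
from caps import *
a=manip.snapshot("side")["img"][120:320,135:360,::-1]
cv2.imwrite("pics/s11.png",cv2.resize(a,None,fx=3,fy=3,interpolation=cv2.INTER_CUBIC))
s=manip.snapshot("top"); a=s["img"][90:225,200:410,::-1]
cv2.imwrite("pics/t11.png",cv2.resize(a,None,fx=3.8,fy=3.8,interpolation=cv2.INTER_CUBIC))
caps(s,dict(A=(205,275,90,150,33),B=(340,410,95,160,33),C=(330,400,160,225,40)))
print(manip.sense()["clock"])
E
```

```text
clock: 31.3
tool_pos: [644.4, -179.1, 51.5]
tcp_rot: [0.65, 0.76, 0.0, 0.002]
wrist_force: [-0.2, -0.7, 1.1]
opening: 0.169
t 31.3 pos [ 644.4 -179.1   51.5] F [-0.2 -0.7  1.1] op 0.169
row [0.003, 0.002, -0.001, 0.03, -0.12, 0.05]
clock: 32.1
tool_pos: [644.4, -179.1, 51.4]
tcp_rot: [0.65, 0.76, 0.0, 0.002]
wrist_force: [-0.1, -0.4, -0.6]
opening: 0.698
clock: 32.9
tool_pos: [642.9, -178.5, 229.7]
tcp_rot: [0.65, 0.76, -0.0, 0.0]
wrist_force: [0.1, 0.1, -0.6]
opening: 0.703
A [  9  20  50  27 662] ((663.3745727539062, 169.934814453125), (124.98023223876953, 51.46510696411133), 77.41886138916016)
B [ 19  22  21  10 109] ((663.3963012695312, -172.16009521484375), (52.23643112182617, 22.445173263549805), 69.16584777832031)Traceback (most recent call last):
  File "<stdin>", line 8, in <module>
  File "caps.py", line 8, in caps
    n,l,st,ce=cv2.connectedComponentsWithStats(m); i=1+np.argmax(st[1:,4])
                                                       ~~~~~~~~~^^^^^^^^^^
    return _wrapfunc(a, 'argmax', axis=axis, out=out, **kwds)
    return bound(*args, **kwds)
ValueError: attempt to get argmax of an empty sequence
```

View pics/s11.png

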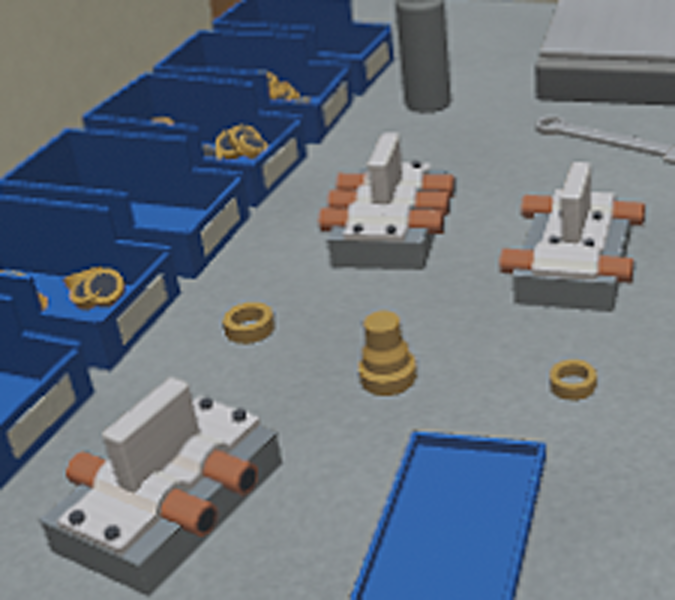

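View pics/t11.png

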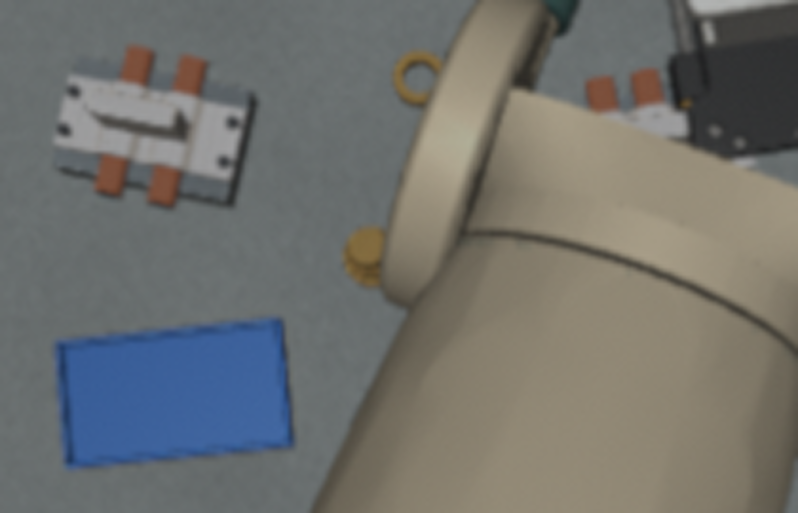

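Side view: all three caps are down, triple at (390,210), wide at (575,240) and close at (165,480). The tray is empty and the fitting stands at (387,355). The arm hides B and C from above, so I'll move it aside and measure them.

```bash
python3 -m inch '[[0,0,0,-3,-2,0,-0.4],[0,0,0,-7,-5,0,-0.4],[0,0,0,-11,-8,0,-0.4],[0,0,0,-15,-11,0,-0.4],[0,0,0,-19,-14,0,-0.4],[0,0,0,-23,-17,0,-0.4],[0,0,0,-27,-20,0,-0.4],[0,0,0,-29,-21,0,-0.4]]'
python3 - <<'E'
from caps import *
s=manip.snapshot("top"); a=s["img"][90:225,200:410,::-1]
cv2.imwrite("pics/t12.png",cv2.resize(a,None,fx=3.8,fy=3.8,interpolation=cv2.INTER_CUBIC))
caps(s,dict(A=(205,275,90,150,33),B=(340,410,95,160,33),C=(330,400,160,225,40)))
E
```

```text
clock: 33.8
tool_pos: [476.7, -500.7, 227.3]
tcp_rot: [0.652, 0.758, -0.001, -0.002]
wrist_force: [0.0, -0.3, 0.3]
opening: 0.701
A [  9  20  50  27 706] ((663.4781494140625, 170.0201873779297), (125.4653549194336, 51.62717056274414), 77.35930633544922)
B [  8  20  51  26 747] ((644.6246337890625, -180.31561279296875), (51.502864837646484, 125.38530731201172), 8.868101119995117)
C [ 11  22  51  23 863] ((472.3354187011719, -158.0338134765625), (50.31531524658203, 126.256591796875), 3.6748552322387695)
```

View pics/t12.png

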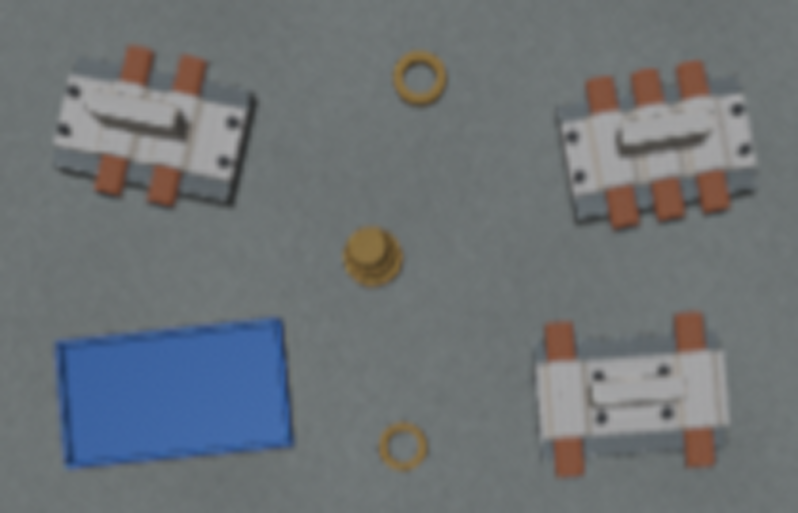

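All three caps are centred and in line, the tray is empty, and the fitting is unmoved at crop (370,255). I'll let the arm settle and hand in.

```bash
python3 -m inch '[[0,0,0,0,0,0,-0.4],[0,0,0,0,0,0,-0.4],[0,0,0,0,0,0,-0.4],[0,0,0,0,0,0,-0.4],[0,0,0,0,0,0,-0.4],[0,0,0,0,0,0,-0.4],[0,0,0,0,0,0,-0.4],[0,0,0,0,0,0,-0.4]]'; python3 -c "
from plant import manip
print(manip.finish_job())"
```

```text
clock: 34.65
tool_pos: [476.8, -503.0, 227.1]
tcp_rot: [0.652, 0.758, -0.002, -0.001]
wrist_force: [-0.1, 1.3, -0.6]
opening: 0.7
the job is handed in; nothing more can be done
None
```

All three caps now sit on their matching lower halves, and I handed the job in at about 34.7 s; no verdict was reported. I parked the triple cap in the blue tray and let go of it. Then I moved the close cap onto the close pipes, the wide cap onto the wide pipes, and the triple cap from the tray onto the triple pipes.

**Last checks:**
- **Position:** In the top view, each cap was within about 1.5 mm of its block's measured centre and within 0.01 rad of the pipe direction.
- **Seating:** Tool height at release was consistent with each cap being fully down, and the side view shows all three seated and level.
- **Surroundings:** The tray is empty, the brass fitting stands where it was, and the arm is clear of everything.
- **One disagreement:** A rough side-view estimate of the wide block came out about 7 mm to one side of the top-view one. I put about 4 mm of that down to how much of the pipes the side camera sees, and used the top view. The cap went down fully there.

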